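# Set the head pressure and stop screw of an opened label printer

## Task

The bench instrument's cover is off so that its built-in label printer can be set up: turn the head-pressure dial clockwise until its pointer is on the long index line, and let go of it. Then screw the wing-headed head-stop thumbscrew down (clockwise) until it seats, back it off a quarter turn, and finish still gripping it there so that I can tighten its locknut. Leave the dial on its line and do not shift the tools and parts lying about.

Things in the scene. Friction and masses are not known exactly. Their poses are not given: they have to be found in the camera images.
- instrument: fixed stainless chassis, open on top, 280 (x) x 340 (y) x 96 mm high; origin under its centre on the table; x points from front panel (label slot) to rear. In its -y half: a label roll (top 98 mm up) and, before it, the print head under an aluminium bridge 62 x 192 mm, top 122 mm up, with the dial and, 100 mm from it towards -y, the thumbscrew. Only these stand above the bridge.
- dial_grip (a point): grip point of the dial, on its upright axis: instrument x -50, y -10, z 149 mm. Black bar knob 36 long x 12 thick (grip across the 12), 127 to 155 mm above the table, over a skirt 40 mm across and an 80 mm plate with short ticks every 30 degrees and one long index line, pointing towards the thumbscrew (instrument -y). Turns with the dial; its x axis points to the pointer end (white line).
- dial (a joint): dial angle, rad, 0 to 2.62 between end stops; grows clockwise seen from above. At 0 the pointer is along the instrument's +x; on the long index line it reads 1.571. Starts between 0.05 and 0.8. Friction about 0.05 N m; it stays where it is left.
- stop_screw_grip (a point): grip point of the thumbscrew, on its upright axis: instrument x -50, y -110, z 151 mm. Steel wing head 36 long x 10 thick (grip across the 10) x 24 high, 136 to 160 mm above the table; below it the 8 mm thread and a backed-off brass locknut 17 mm across, top 130.5 mm up. Turns with the screw; its x axis points along the wings (both wings alike).
- stop_screw (a joint): thumbscrew angle, rad; grows clockwise seen from above (screwing in, 1.25 mm down a turn). 0 is seated: it meets a solid stop, wings along the instrument's x axis. A quarter turn backed off reads -1.571. Starts between -3.0 and -1.9; range from -5. Friction about 0.06 N m; it stays where it is left.
- spanner: loose open-ended spanner 110 mm long, lying on the power-supply cover inside the instrument, leave alone
- screw_dish: loose steel dish 52 mm across, 18 high, on the power-supply cover inside the instrument, leave alone
- screwdriver: loose screwdriver 170 mm long lying on the table, leave alone
- spare_roll: loose spare label roll standing on end, 72 mm across, 100 high, leave alone
- meter: loose hand multimeter 150 x 78 x 44 mm, leave alone
- power_brick: loose black power adapter 115 x 50 x 31 mm, leave alone
- camera_module: loose camera block 45 x 45 mm with a lens on top, 78 high, leave alone
- cleaner: loose white bottle 44 mm across, 110 high, leave alone

How it is judged:
On the way, in this order (a step that is already met when the one before it is completed fails the run):
1. the dial rests on its long index line, let go (value of joint dial between 1.441 and 1.701 rad and velocity of joint dial between -0.08 and 0.08 rad/s and contact force between the fingers and dial below 0.3 N), for 0.2 s.
2. the thumbscrew is screwed down until it seats (value of joint stop_screw above -0.08 rad), for 0.1 s.
At the end, for the whole second after the job is handed in: the thumbscrew, once seated, stands a quarter turn back (within 12 degrees), at rest and gripped by the fingers (over 3 N, grasp point within 30 mm of its grip site); the dial is on its long index line (within 7.5 degrees), let go; no loose thing has moved over 30 mm (all of step 1 and value of joint stop_screw between -1.781 and -1.361 rad and velocity of joint stop_screw between -0.08 and 0.08 rad/s and contact force between the fingers and stop_screw above 3 N and distance between the grasp point and stop_screw_grip below 0.03 m and distance of each of spanner, screwdriver, screw_dish, spare_roll, meter, power_brick, camera_module, cleaner from where it was at the start of the episode below 0.03 m); the arm keeps its last pose, push and grip.
It fails at once if a loose tool or part is shifted more than 30 mm (distance of any of spanner, screwdriver, screw_dish, spare_roll, meter, power_brick, camera_module, cleaner from where it was at the start of the episode above 0.03 m).
It also fails if it takes over 72 s, if anything falls off the work surface, if the arm or the gripper's body presses on something with over 40 N, if the wrist force passes 120 N, or if a joint passes its speed limit or range.

## Robot

A 7-joint arm with a two-finger parallel gripper is mounted at the origin on the work surface. World frame = base frame: x ahead of the robot, y to its left, z up, the work surface at z = 0. Lengths are in m, angles in rad, forces in N, time in s.
With the tool pointing down it reaches from about 0.35 to 0.775 m from the base axis. Payload 3.1 kg.
Tool frame: the origin (TCP) lies at the very end of the fingers, on their centre line; the grasp point (between the pads) lies 19 mm behind it; z points along the fingers, y is the line along which they close (so a half turn about z gives the same grasp; the last joint's range is limited). The gripper opens to 85 mm and grips with 20 to 120 N. Pads are 22 mm wide; open, the fingers measure 114 mm over their backs; the gripper's body (76 mm by 85 mm) begins 54 mm behind the grasp point. The pads swing forward as they close: fully open they stand 13 mm farther back than shut.
Start: joints at [1.19, 0.311, 0.014, 1.512, -0.004, 1.319, -0.027], TCP at [0.183, -0.519, 0.231] pointing down, gripper open.
Joint ranges: [-2.7, 2.7], [-0.3, 1.91], [-1.27, 1.3], [0.12, 2.57], [-1.44, 4.58], [0.2, 2.03], [-3.05, 3.05]. Speed limits (rad/s): [2.79, 2.79, 3.14, 3.14, 3.14, 3.14, 3.14].

## Interface

Orientations are given as a unit quaternion [w, x, y, z].
In Python, from workcell import status, viewer, robot gives the robot as it stands. The module is installed in compiled form; this text tells all that it offers.
- The arm moves only by the tool play_rows, never from a script. Its argument "moves" is a list that holds one entry, the list of rows, each a list of 6 numbers: the shift along the tool's x, y, z normalised to -1 to 1, where 1 is 50 cm, then the turn, a rotation vector about the tool's x, y, z normalised to -1 to 1, where 1 is 180 degrees. A call has 1 to 20 rows; each row is the pose to reach, as a shift and turn from the pose commanded when the call began, along the tool's axes at that moment, turning the shorter way round; what a row does not reach only later rows make up. A row lasts 1/10 s, in which the tool goes at most 50 mm and 8.59 degrees, less where a joint would pass 70% of its speed; a pose out of reach is approached as far as the arm can. A call with a number of a shift or a turn outside -1 to 1 is refused whole. A call with a gripper value outside its range is refused whole. "fingers" is the closure, from -1 (fully open) to 1 (shut), set as the call begins (left out, the last holds). The fingers move at their own pace and stop on an object; the grip force is fixed at half the most. Time passes only in rows, so rows that repeat a pose let the fingers close. It gives the time, the measured TCP pose, the force, the opening and the grip force at its end, in the units of the state.
- status.observe(): the state, without advancing time (a new reading comes with each control period).
- viewer.capture(name): name is "scene" or "top" or "wrist"; returns a dict with "image" (480x640x3 uint8, red, green, blue), "depth" (480x640 float32, m along the optical axis (not along the pixel's ray), 0 where there is no reading), "mtx" (3x3 intrinsics, pixels), "k1" (the pictures are not rectified: a ray, as slopes to the right and down, at radius r is drawn at 1 + k1 r^2 times it, then the intrinsics apply), "R" (3x3) and "t" (3): a world point X has camera coordinates R X + t. Camera axes: x right, y down, z forward; pixel columns grow to the right and rows downward; lengths in m; the calibration is good to about 2 mm. A picture is of the moment at which its call begins.
- robot.sign_off(): hands the job in; it is judged then, once.
The state is a dict: "t": time; "qpos": joint angles; "joint_vel": joint speeds; "joint_efforts": joint torques, N m; "eef_pos": TCP position; "eef_rot": TCP orientation; "contact_force": force on the tool from outside, world axes, zero at the start; "moment": the same for the moment, N m; "grip_width": opening from 0.0 (shut) to 1.0 (fully open); "grasp_force": force on a finger pad.
Only numpy, scipy, OpenCV 4.12 (cv2) and the standard library are available. Lean on these libraries where they do the work, as an engineer would, in place of code of your own. Each camera call takes 0.05 s, during which the arm holds its last target. There are 200 camera calls.

## Working session

There is one attempt and no reset: what is moved stays moved. The work goes in short steps, Python scripts to look and compute and a tool call to move; the robot and the scene stay as the last step left them, time stands still between calls to the robot, and variables do not carry over. Pictures are saved under pics/ and viewed, at most 10 in all, crops included, and the job is handed in when it is done.

Besides the shell and the picture viewer there is one more tool, called after ">>>" as name(argument=value, ...) on one line, values as JSON. play_rows: Moves the arm, as the interface text tells. Its arguments: {"type":"object","properties":{"moves":{"type":"array"},"fingers":{"type":"number"}},"required":["moves"]}

```bash
mkdir -p pics; cat > h.py <<'E'
import numpy as np, cv2
from workcell import status, viewer, robot
def cap(n,save=None):
    c=viewer.capture(n)
    if save: cv2.imwrite('pics/'+save,c['image'][:,:,::-1])
    np.savez('last_'+n+'.npz',**c); return c
def ray(c,uv):
    K=np.array(c['mtx']);k=float(c['k1']);uv=np.atleast_2d(np.asarray(uv,float))
    p=cv2.undistortPoints(uv.reshape(-1,1,2),K,np.array([k,0,0,0,0.])).reshape(-1,2)
    d=np.c_[p,np.ones(len(p))]@c['R']; o=-c['R'].T@c['t']; return o,d
def plane(c,uv,z):
    o,d=ray(c,uv); return o+d*((z-o[2])/d[:,2])[:,None]
def pt(c,uv):
    o,d=ray(c,uv); uv=np.atleast_2d(uv).astype(int); return o+d*c['depth'][uv[:,1],uv[:,0]][:,None]
E
python3 - <<'E'
from h import *
print(status.observe())
for n in('top','scene'):
    c=cap(n,n+'0.png'); print(n,-c['R'].T@c['t'],c['R'][2],c['mtx'],c['k1'])
E
```

```text
{'t': 0.0, 'qpos': array([ 1.19027884,  0.31175348,  0.01398645,  1.51306   , -0.00444142,
        1.31917832, -0.02720825]), 'joint_vel': array([-5.60643754e-04, -1.04507484e-03, -2.54161529e-04, -1.04980654e-03,
       -1.17302602e-04,  2.15886605e-05, -1.37048059e-04]), 'joint_efforts': array([-9.24333267e-05, -3.79910123e+01,  1.45954653e-01, -2.30589473e+01,
        1.21593117e-02,  1.36676989e-02, -3.62537264e-06]), 'eef_pos': array([ 0.18259157, -0.51803839,  0.23020459]), 'eef_rot': array([-1.16215777e-03,  9.85678585e-01,  1.68630736e-01, -2.26928339e-04]), 'contact_force': array([ 0.25650155, -0.87750693, -0.0673945 ]), 'moment': array([ 0.00841297,  0.03487972, -0.0278051 ]), 'grasp_force': 0.0, 'grip_width': 1.0032800835203004}
top [ 0.32074911 -0.00245083  1.34592134] [ 0.12641718  0.00831333 -0.99194233] [[545.02244546   0.         320.4886695 ]
 [  0.         545.02244546 238.71174859]
 [  0.           0.           1.        ]] -0.10448778110788245
scene [ 1.44626936 -0.35268276  1.06475404] [-0.69647449  0.2525438  -0.67167321] [[603.01213585   0.         313.60633095]
 [  0.         603.01213585 234.94605519]
 [  0.           0.           1.        ]] -0.1513369701890586
```

View pics/top0.png

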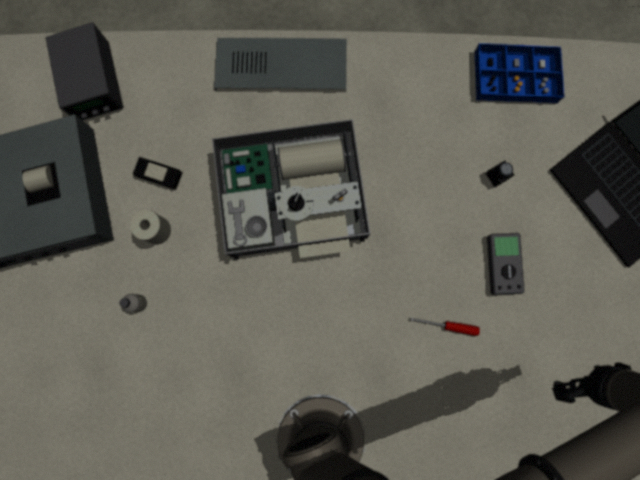

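View pics/scene0.png

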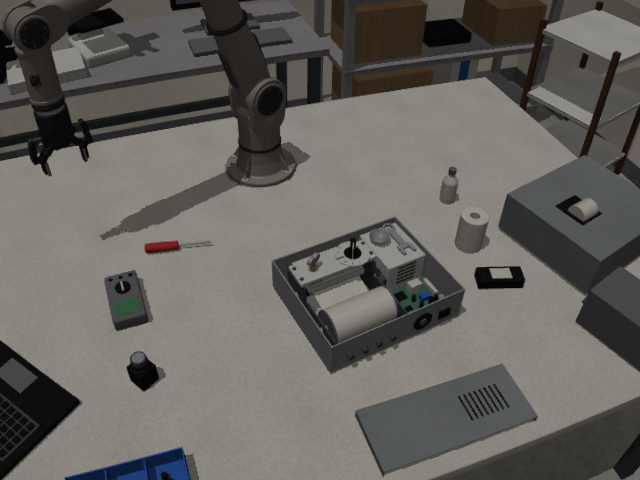

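The top view shows the instrument at about (290,190), the bridge from (275,202) to (360,197), the dial at about (297,202) and the wing screw at about (340,196). The table between the arm and the bench is clear apart from the screwdriver (445,327) and the meter (507,265). Next I measure the bridge and the knobs.

```bash
python3 - <<'E'
from h import *
c=dict(np.load('last_top.npz')); im=c['image']
g=im[165:240,260:375]
print(plane(c,[[297,202],[340,196]],.15), pt(c,[[297,202],[340,196],[320,200]]))
# chassis corners rough & bridge mask
hsv=cv2.cvtColor(im,cv2.COLOR_RGB2HSV)
print(im[200,315:325].tolist())
m=((im.min(2)>150)).astype(np.uint8); m[:165]=0;m[240:]=0;m[:,:260]=0;m[:,375:]=0
n,l,s,ce=cv2.connectedComponentsWithStats(m); print(s)
cs=cv2.resize(im[110:270,200:380],None,fx=4.4,fy=3.75,interpolation=cv2.INTER_CUBIC)
cs=np.clip(cs.astype(float)*1.3,0,255).astype(np.uint8)
b=cv2.resize(im[175:225,265:370],(798,380),interpolation=cv2.INTER_CUBIC)
cv2.imwrite('pics/crop0.png',b[:,:,::-1])
E
```

```text
[[ 0.55491813  0.06148542  0.15      ]
 [ 0.57014778 -0.03434196  0.15      ]] [[ 0.55428846  0.06131349  0.1532158 ]
 [ 0.5691946  -0.03422007  0.1545707 ]
 [ 0.56603527  0.01050746  0.12133736]]
[[129, 131, 122], [131, 134, 124], [130, 133, 125], [128, 131, 122], [128, 132, 122], [126, 130, 121], [132, 135, 125], [130, 131, 123], [129, 134, 125], [129, 132, 124]]
[[     0      0    640    480 307200]]
```

View pics/crop0.png

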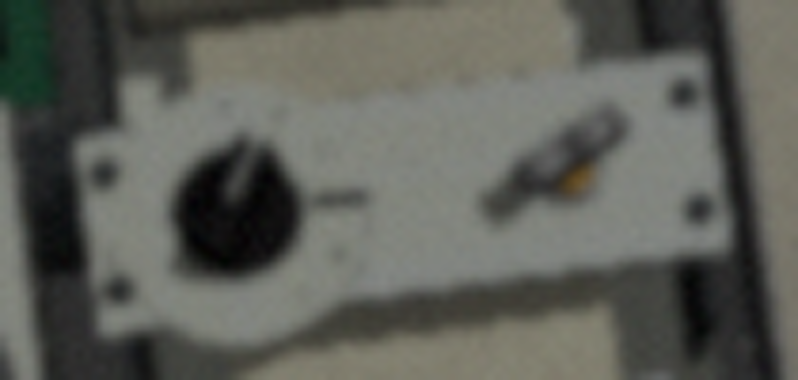

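The crop shows the dial skirt centred at about crop (237,210), its pointer going up and right to (250,145), and the long index line at (340,198). The wings run from (495,205) to (615,125). The bridge screws are at (104,172), (118,288), (684,93) and (699,208).

```bash
python3 - <<'E'
from h import *
c=dict(np.load('last_top.npz'))
P=lambda p,z: plane(c,np.array(p)/7.6+[265,175],z)
b=P([[104,172],[118,288],[684,93],[699,208]],.122)
ya=b[:2].mean(0)-b[2:].mean(0); phi=np.degrees(np.arctan2(ya[1],ya[0]))-90
print('phi',phi,np.linalg.norm(ya),np.linalg.norm(b[0]-b[1]))
d=P([[237,210]],.127)[0]; w=P([[495,205],[615,125]],.16)
print('dial',d,'screw',w.mean(0),np.linalg.norm(w[0]-w[1]), np.linalg.norm(w.mean(0)[:2]-d[:2]))
pd=P([[235,195],[250,145]],.155); pd=pd[1]-pd[0]; wd=w[1]-w[0]
A=lambda v:np.degrees(np.arctan2(v[1],v[0]))
print('pointer yaw',A(pd),'dial deg',phi-A(pd),'wing yaw',A(wd),'screw deg',phi-A(wd), 'center line', A(d-w.mean(0))-90)
E
```

```text
phi 8.879736939708067 0.17634576526715293 0.03577158381253228
dial [0.55792955 0.0645381  0.127     ] screw [ 0.56640269 -0.02974676  0.16      ] 0.042393503656322724 0.09466482936996884
pointer yaw -15.08314309260528 dial deg 23.962880032313347 wing yaw -54.900178598434486 screw deg 63.77991553814255 center line 5.1352341828127095
```

>>> play_rows(moves=[[[0, 0, -0.2, 0, 0, 0], [0, 0, -0.2, 0, 0, 0], [0, 0, -0.2, 0, 0, 0], [0.55, -0.43, -0.2, 0, 0, -0.4], [0.55, -0.43, -0.2, 0, 0, -0.4], [0.55, -0.43, -0.2, 0, 0, -0.4], [0.55, -0.43, -0.2, 0, 0, -0.4], [0.55, -0.43, -0.2, 0, 0, -0.4], [0.55, -0.43, -0.2, 0, 0, -0.4], [0.55, -0.43, -0.2, 0, 0, -0.4], [0.55, -0.43, -0.2, 0, 0, -0.4], [0.55, -0.43, -0.2, 0, 0, -0.4], [0.55, -0.43, -0.2, 0, 0, -0.4], [0.55, -0.43, -0.2, 0, 0, -0.4]]], fingers=-1)

```text
t: 1.5
eef_pos: [0.3704, -0.2247, 0.331]
eef_rot: [-0.0, 0.699, 0.715, -0.0]
contact_force: [0.3, 0.4, 0.1]
grip_width: 0.995
grasp_force: 0.0
```

```bash
cat >> h.py <<'E'
from scipy.spatial.transform import Rotation as Ro
def go(xyz,yaw):
    "shift/turn in move units to tool-down pose with tool x at yaw (deg)"
    s=status.observe(); q=s['eef_rot']; R=Ro.from_quat([q[1],q[2],q[3],q[0]])
    a=np.radians(yaw); T=Ro.from_matrix(np.array([[np.cos(a),np.sin(a),0],[np.sin(a),-np.cos(a),0],[0,0,-1]]))
    m=R.as_matrix(); print('pos',s['eef_pos'].round(4),'yaw',np.degrees(np.arctan2(m[1,0],m[0,0])).round(2),'q7',s['qpos'][6].round(3),'grip',round(s['grip_width'],3),round(s['grasp_force'],1),'F',s['contact_force'].round(1),'M',s['moment'].round(2),'t',s['t'])
    print('move',(R.inv().apply(np.array(xyz)-s['eef_pos'])/.5).round(4),((R.inv()*T).as_rotvec()/np.pi).round(4))
E
python3 -c "
from h import *
go([.5,.03,.33],165)"
```

```text
pos [ 0.3704 -0.2247  0.331 ] yaw 91.31 q7 0.513 grip 0.995 0.0 F [0.3 0.4 0.1] M [-0.    0.01 -0.  ] t 1.5
move [0.5033 0.2707 0.002 ] [-1.000e-04 -2.000e-04 -4.094e-01]
```

>>> play_rows(moves=[[[0.5, 0.27, 0, 0, 0, -0.41], [0.5, 0.27, 0, 0, 0, -0.41], [0.5, 0.27, 0, 0, 0, -0.41], [0.5, 0.27, 0, 0, 0, -0.41], [0.5, 0.27, 0, 0, 0, -0.41], [0.5, 0.27, 0, 0, 0, -0.41], [0.5, 0.27, 0, 0, 0, -0.41], [0.5, 0.27, 0, 0, 0, -0.41], [0.5, 0.27, 0, 0, 0, -0.41], [0.5, 0.27, 0, 0, 0, -0.41], [0.5, 0.27, 0, 0, 0, -0.41], [0.5, 0.27, 0, 0, 0, -0.41]]], fingers=-1)

```text
t: 2.7
eef_pos: [0.4995, 0.0283, 0.3312]
eef_rot: [-0.0, 0.13, 0.992, -0.0]
contact_force: [-0.1, 0.3, -0.5]
grip_width: 0.999
grasp_force: 0.0
```

```bash
python3 -c "
from h import *
go([.556,.063,.2],165)
c=cap('wrist','w1.png')
print(-c['R'].T@c['t'],c['R'],c['mtx'],c['k1'])"
```

```text
pos [0.4995 0.0283 0.3312] yaw 165.08 q7 1.076 grip 0.999 0.0 F [-0.1  0.3 -0.5] M [ 0.    0.03 -0.04] t 2.7
move [-0.0914  0.0961  0.2624] [-0.     -0.      0.0004]
[0.43465564 0.04519697 0.47359545] [[ 2.57174061e-01  9.66364983e-01 -4.70708656e-04]
 [ 9.31781116e-01 -2.47841221e-01  2.65252110e-01]
 [ 2.56213690e-01 -6.86545598e-02 -9.64178975e-01]] [[407.3436825    0.         319.66325144]
 [  0.         407.3436825  240.90252854]
 [  0.           0.           1.        ]] -0.0659075519997438
```

View pics/w1.png

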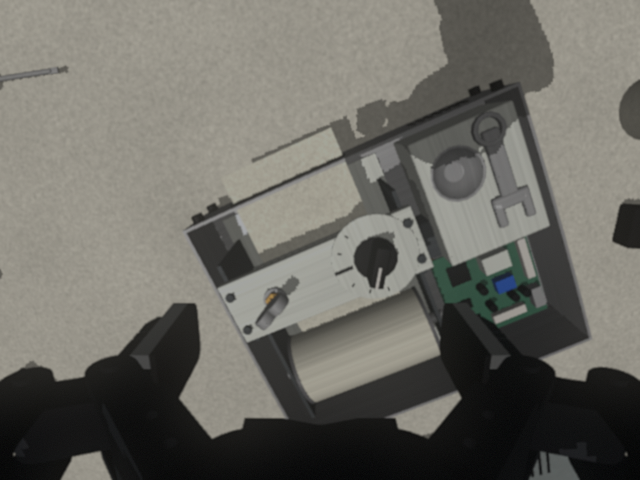

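The wrist view shows the dial skirt at about (376,257), with its pointer heading down to (377,285). The index line is at (344,270), the wings run from (262,325) to (295,280), and the bridge screws are at (231,298), (248,330), (407,223) and (421,258). I zoom in to refine these.

```bash
python3 - <<'E'
from h import *
c=dict(np.load('last_wrist.npz')); im=c['image']
g=cv2.cvtColor(im,cv2.COLOR_RGB2GRAY)
x0,y0=215,195
b=cv2.resize(im[y0:y0+160,x0:x0+225],None,fx=3.5,fy=3.5,interpolation=cv2.INTER_CUBIC)
cv2.imwrite('pics/w1c.png',b[:,:,::-1])
k=(g<60).astype(np.uint8); k=k*cv2.circle(np.zeros_like(k),(376,257),27,1,-1)
n,l,s,ce=cv2.connectedComponentsWithStats(k); print(s,ce)
E
```

```text
[[     0      0    640    480 305848]
 [   355    237     42     47   1352]] [[319.25288706 239.41890743]
 [375.40162722 257.84467456]]
```

View pics/w1c.png

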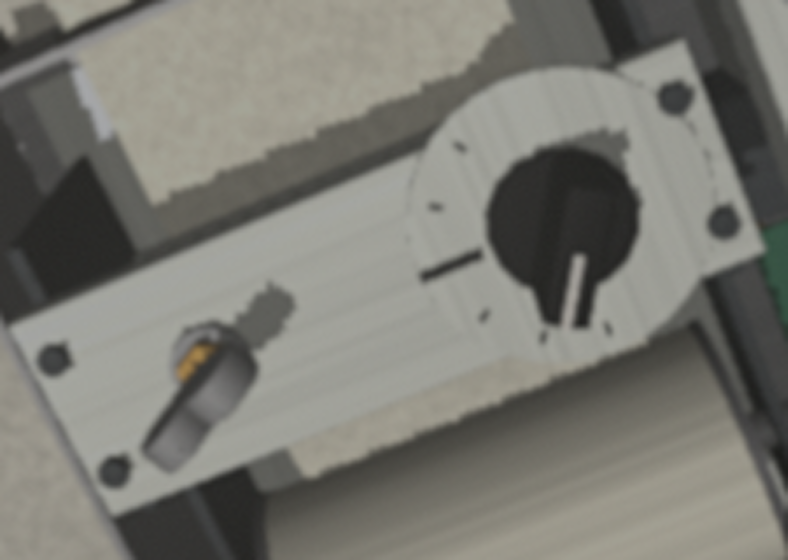

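```bash
python3 - <<'E'
from h import *
c=dict(np.load('last_wrist.npz')); t=dict(np.load('last_top.npz'))
P=lambda p,z: plane(c,(np.array(p,float)+.5)/3.5-.5+[215,195],z)
Pt=lambda p,z: plane(t,(np.array(p,float)+.5)/7.6-.5+[265,175],z)
A=lambda v:np.degrees(np.arctan2(v[1],v[0]))
b=P([[724,221],[675,98],[115,470],[54,360]],.122)
ya=b[:2].mean(0)-b[2:].mean(0); phi=A(ya)-90
print('phi',phi,np.linalg.norm(ya),np.linalg.norm(b[0]-b[1]),np.linalg.norm(b[2]-b[3]),'ctr',b.mean(0))
bt=Pt([[104,172],[118,288],[684,93],[699,208]],.122);print('top ctr',bt.mean(0))
i=P([[481,254],[422,278]],.124);print('index dir',A(i[1]-i[0])+90)
for z in(.125,.127):print('dial w',P([[563,220]],z),'t',Pt([[237,210]],z))
p=P([[580,258],[568,325]],.155);print('pointer',A(p[1]-p[0]),phi-A(p[1]-p[0]),p)
w=P([[162,458],[243,352]],.158);print('wing w',w,w.mean(0),A(w[0]-w[1]),np.linalg.norm(w[0]-w[1]))
# depth: top surface of wing / knob
for n,cc,box in(('w',c,(215,440,195,350)),('t',t,(265,370,175,225))):
    vv,uu=np.mgrid[box[2]:box[3],box[0]:box[1]]; X=pt(cc,np.c_[uu.ravel(),vv.ravel()])
    for nm,ctr in(('dial',(.556,.063)),('screw',(.568,-.035))):
        k=(np.hypot(X[:,0]-ctr[0],X[:,1]-ctr[1])<.032)&(X[:,2]>.142)&(X[:,2]<.17); Y=X[k]
        if len(Y)<5: print(n,nm,len(Y));continue
        r=cv2.minAreaRect(Y[:,:2].astype(np.float32)*1000)
        u,s,v=np.linalg.svd(Y[:,:2]-Y[:,:2].mean(0),full_matrices=False)
        print(n,nm,len(Y),Y.mean(0),Y[:,2].max(),r,'axis',A(v[0]))
E
```

```text
phi 8.982759737918954 0.176836732918743 0.035866676843519296 0.035663518851135764 ctr [0.5633842  0.01533488 0.122     ]
top ctr [0.56683482 0.01648252 0.122     ]
index dir 8.521745579982834
dial w [[0.5551407  0.06489592 0.125     ]] t [[0.55931022 0.06566273 0.125     ]]
dial w [[0.55444944 0.0647829  0.127     ]] t [[0.55891943 0.06555115 0.127     ]]
pointer -22.228176769784984 31.210936507703938 [[0.55501618 0.06501091 0.155     ]
 [0.57087351 0.05853056 0.155     ]]
wing w [[ 0.57818695 -0.04519076  0.158     ]
 [ 0.55636244 -0.01812314  0.158     ]] [ 0.5672747  -0.03165695  0.158     ] -51.12091081538422 0.034770180410432325
w dial 744 [0.55277765 0.06430239 0.15378167] 0.1577398573518296 ((554.5527954101562, 64.64437866210938), (12.512798309326172, 36.09550094604492), 67.12928771972656) axis -23.29996197715207
w screw 593 [ 0.5678934  -0.03290478  0.1564657 ] 0.16201532432011234 ((569.9486083984375, -33.75701904296875), (10.474428176879883, 36.05697250366211), 34.74263000488281) axis -56.50543300656005
t dial 104 [0.55718368 0.06543529 0.15435689] 0.16214893240899597 ((558.5201416015625, 65.60958862304688), (12.608757019042969, 36.793907165527344), 68.6273193359375) axis 157.45303562397254
t screw 86 [ 0.57282697 -0.03301654  0.15729119] 0.1647372223620549 ((573.8516845703125, -33.52924346923828), (10.665641784667969, 36.987892150878906), 37.3372688293457) axis 125.71230404283962
```

Depth gives clean rectangles of 12.5x36 and 10.5x36 mm, 99.6 mm apart, which matches the given sizes. I'll hover lower over the dial and remeasure.

```bash
cat >> h.py <<'E'
def meas(ctrs,zr=(.142,.17)):
    c=cap('wrist'); vv,uu=np.mgrid[0:480,0:640]; X=pt(c,np.c_[uu.ravel(),vv.ravel()])
    for nm,ctr in ctrs.items():
        Y=X[(np.hypot(X[:,0]-ctr[0],X[:,1]-ctr[1])<.03)&(X[:,2]>zr[0])&(X[:,2]<zr[1])]
        if len(Y)<5: print(nm,len(Y)); continue
        r=cv2.minAreaRect(Y[:,:2].astype(np.float32)*1000); q=cv2.boxPoints(r); e=max(q[1]-q[0],q[2]-q[1],key=np.linalg.norm)
        print(nm,len(Y),np.round(r[0],1),np.round(r[1],1),'z',np.percentile(Y[:,2],98).round(4),'axis',np.degrees(np.arctan2(e[1],e[0])).round(1))
    return c
E
python3 -c "
from h import *
go([.556,.065,.21],157.5)"
```

```text
pos [0.4995 0.0285 0.3313] yaw 165.11 q7 1.076 grip 0.999 0.0 F [0.2 0.4 0.1] M [-0.04 -0.04 -0.01] t 2.75
move [-0.0905  0.0997  0.2426] [-0.      0.      0.0423]
```

>>> play_rows(moves=[[[-0.09, 0.1, 0.06, 0, 0, 0.042], [-0.09, 0.1, 0.14, 0, 0, 0.042], [-0.09, 0.1, 0.2, 0, 0, 0.042], [-0.09, 0.1, 0.243, 0, 0, 0.042], [-0.09, 0.1, 0.243, 0, 0, 0.042], [-0.09, 0.1, 0.243, 0, 0, 0.042], [-0.09, 0.1, 0.243, 0, 0, 0.042]]], fingers=-0.1)

```text
t: 3.45
eef_pos: [0.557, 0.0658, 0.2118]
eef_rot: [0.002, 0.194, 0.981, 0.001]
contact_force: [-0.5, -1.2, -0.2]
grip_width: 0.548
grasp_force: 0.0
```

```bash
python3 -c "
from h import *
meas({'dial':(.556,.065),'screw':(.571,-.034)})
go([.556,.065,.133],157.5)"
```

```text
dial 1676 [554.5  64.7] [12.  36.4] z 0.1565 axis -22.9
screw 851 [567.6 -30. ] [10.2 27.6] z 0.1608 axis -55.4
pos [0.557  0.0659 0.2119] yaw 157.62 q7 0.803 grip 0.549 0.0 F [1.  0.5 0.6] M [-0.01  0.02 -0.03] t 3.5
move [ 0.0017 -0.0026  0.1578] [0.0006 0.0011 0.0007]
```

```bash
python3 -c "
from h import *
go([.555,.065,.134],157.2)"
```

```text
pos [0.557  0.0659 0.2119] yaw 157.62 q7 0.803 grip 0.549 0.0 F [1.  0.5 0.6] M [-0.01  0.02 -0.03] t 3.5
move [ 0.0035 -0.0034  0.1558] [0.0006 0.0011 0.0023]
```

>>> play_rows(moves=[[[0.004, -0.003, 0.03, 0, 0, 0.002], [0.004, -0.003, 0.07, 0, 0, 0.002], [0.004, -0.003, 0.11, 0, 0, 0.002], [0.004, -0.003, 0.14, 0, 0, 0.002], [0.004, -0.003, 0.155, 0, 0, 0.002], [0.004, -0.003, 0.155, 0, 0, 0.002], [0.004, -0.003, 0.155, 0, 0, 0.002], [0.004, -0.003, 0.155, 0, 0, 0.002]]])

```text
t: 4.3
eef_pos: [0.5543, 0.0652, 0.1337]
eef_rot: [0.001, 0.197, 0.98, 0.0]
contact_force: [0.6, 0.1, -0.2]
grip_width: 0.551
grasp_force: 0.0
```

>>> play_rows(moves=[[[0, 0, 0, 0, 0, 0], [0, 0, 0, 0, 0, 0], [0, 0, 0, 0, 0, 0], [0, 0, 0, 0, 0, 0], [0, 0, 0, 0, 0, 0], [0, 0, 0, 0, 0, 0], [0, 0, 0, 0, 0, 0], [0, 0, 0, 0, 0, 0], [0, 0, 0, 0, 0, 0], [0, 0, 0, 0, 0, 0]]], fingers=1)

```text
t: 5.3
eef_pos: [0.5539, 0.0656, 0.1329]
eef_rot: [0.001, 0.197, 0.98, 0.001]
contact_force: [0.1, 1.4, 5.1]
grip_width: 0.127
grasp_force: 61.3
```

```bash
python3 -c "
from h import *
go([.555,.065,.134],8.9-90)"
```

```text
pos [0.5539 0.0656 0.1329] yaw 157.31 q7 0.757 grip 0.127 61.3 F [0.1 1.4 5.1] M [ 0.36 -0.02 -0.05] t 5.3
move [-0.0025 -0.0002 -0.0021] [-1.000e-04  6.000e-04 -6.755e-01]
```

>>> play_rows(moves=[[[0, 0, 0, 0, 0, 0.03], [0, 0, 0, 0, 0, 0.06], [0, 0, 0, 0, 0, 0.09], [0, 0, 0, 0, 0, 0.12], [0, 0, 0, 0, 0, 0.15], [0, 0, 0, 0, 0, 0.18], [0, 0, 0, 0, 0, 0.21], [0, 0, 0, 0, 0, 0.24], [0, 0, 0, 0, 0, 0.27], [0, 0, 0, 0, 0, 0.3], [0, 0, 0, 0, 0, 0.325], [0, 0, 0, 0, 0, 0.325], [0, 0, 0, 0, 0, 0.325], [0, 0, 0, 0, 0, 0.325]]])

```text
t: 6.7
eef_pos: [0.5548, 0.0664, 0.1329]
eef_rot: [0.001, 0.65, 0.76, 0.002]
contact_force: [3.5, 4.3, 3.0]
grip_width: 0.127
grasp_force: 61.0
```

```bash
python3 -c "
from h import *
go([.555,.065,.134],98.9)"
```

```text
pos [0.5548 0.0664 0.1329] yaw 98.94 q7 -0.167 grip 0.127 61.0 F [3.5 4.3 3. ] M [ 0.79 -0.7  -0.11] t 6.7
move [-0.0028  0.     -0.0022] [ 0.0012 -0.0005  0.0002]
```

Next I open to about 46 mm, rise and measure the dial.

>>> play_rows(moves=[[[0, 0, 0, 0, 0, 0], [0, 0, 0, 0, 0, 0], [0, 0, 0, 0, 0, 0], [0, 0, 0, 0, 0, 0], [0, 0, 0, 0, 0, 0], [0, 0, 0, 0, 0, 0]]], fingers=-0.1)

```text
t: 7.3
eef_pos: [0.5532, 0.0647, 0.1322]
eef_rot: [-0.0, 0.651, 0.759, -0.0]
contact_force: [-0.5, -0.0, 0.3]
grip_width: 0.552
grasp_force: 0.0
```

>>> play_rows(moves=[[[0, 0, -0.03, 0, 0, 0], [0, 0, -0.07, 0, 0, 0], [0, 0, -0.13, 0, 0, 0], [0, 0, -0.2, 0, 0, 0], [0, 0, -0.2, 0, 0, 0], [0, 0, -0.2, 0, 0, 0], [0, 0, -0.2, 0, 0, 0]]])

```text
t: 8.0
eef_pos: [0.5525, 0.0646, 0.2311]
eef_rot: [-0.001, 0.651, 0.759, -0.001]
contact_force: [0.4, 0.2, 0.8]
grip_width: 0.554
grasp_force: 0.0
```

```bash
python3 -c "
from h import *
c=meas({'dial':(.555,.065),'screw':(.570,-.034)})
go([.570,-.034,.22],124.7)
cv2.imwrite('pics/w2.png',c['image'][:,:,::-1])"
```

```text
dial 1407 [554.8  65.2] [12.  35.9] z 0.1566 axis -81.1
screw 1125 [570.2 -32.9] [10.6 36.2] z 0.1607 axis -55.1
pos [0.5524 0.0646 0.2307] yaw 98.79 q7 -0.133 grip 0.551 0.0 F [-1.  -0.2 -0.1] M [ 0.02 -0.03 -0.08] t 8.05
move [-0.2002  0.0048  0.0215] [-0.001  -0.0002 -0.1439]
```

View pics/w2.png

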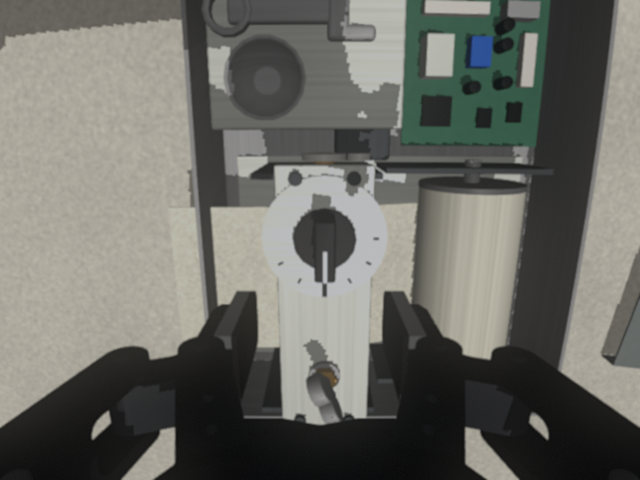

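The picture shows the pointer (325,270) collinear with the index line (325,290), so the dial is on its line. Now the screw.

>>> play_rows(moves=[[[-0.05, 0.005, 0, 0, 0, -0.04], [-0.13, 0.005, 0.01, 0, 0, -0.08], [-0.2, 0.005, 0.02, 0, 0, -0.12], [-0.2, 0.005, 0.02, 0, 0, -0.145], [-0.2, 0.005, 0.02, 0, 0, -0.145], [-0.2, 0.005, 0.02, 0, 0, -0.145], [-0.2, 0.005, 0.02, 0, 0, -0.145]]])

```text
t: 8.75
eef_pos: [0.5708, -0.0318, 0.2221]
eef_rot: [-0.0, 0.462, 0.887, 0.0]
contact_force: [0.7, 0.4, 0.2]
grip_width: 0.551
grasp_force: 0.0
```

```bash
python3 -c "
from h import *
c=meas({'screw':(.570,-.034)})
go([.5705,-.0333,.137],124.9)"
```

```text
screw 1220 [569.8 -33.4] [ 9.9 35.5] z 0.1609 axis -55.2
pos [ 0.5709 -0.0319  0.2223] yaw 125.0 q7 0.473 grip 0.552 0.0 F [ 0.2 -0.2  0.9] M [0.03 0.01 0.03] t 8.8
move [-0.0019 -0.0023  0.1706] [ 0.     -0.0002  0.0005]
```

>>> play_rows(moves=[[[-0.002, -0.002, 0.03, 0, 0, 0], [-0.002, -0.002, 0.07, 0, 0, 0], [-0.002, -0.002, 0.11, 0, 0, 0], [-0.002, -0.002, 0.15, 0, 0, 0], [-0.002, -0.002, 0.17, 0, 0, 0], [-0.002, -0.002, 0.17, 0, 0, 0], [-0.002, -0.002, 0.17, 0, 0, 0], [-0.002, -0.002, 0.17, 0, 0, 0]]])

```text
t: 9.6
eef_pos: [0.5719, -0.0346, 0.1387]
eef_rot: [0.001, 0.462, 0.887, 0.001]
contact_force: [-0.3, 0.4, 0.2]
grip_width: 0.556
grasp_force: 0.0
```

>>> play_rows(moves=[[[0, 0, 0, 0, 0, 0], [0, 0, 0, 0, 0, 0], [0, 0, 0, 0, 0, 0], [0, 0, 0, 0, 0, 0], [0, 0, 0, 0, 0, 0], [0, 0, 0, 0, 0, 0], [0, 0, 0, 0, 0, 0], [0, 0, 0, 0, 0, 0], [0, 0, 0, 0, 0, 0], [0, 0, 0, 0, 0, 0]]], fingers=1)

```text
t: 10.6
eef_pos: [0.5714, -0.0348, 0.1379]
eef_rot: [0.001, 0.463, 0.887, 0.0]
contact_force: [0.1, 0.4, 4.9]
grip_width: 0.101
grasp_force: 62.3
```

```bash
python3 -c "
from h import *
go([.5705,-.0333,.137],8.9)"
```

```text
pos [ 0.5714 -0.0348  0.1379] yaw 124.89 q7 0.445 grip 0.101 62.3 F [0.1 0.4 4.9] M [ 0.06  0.08 -0.08] t 10.6
move [0.0035 0.0002 0.0018] [ 5.000e-04 -2.000e-04  6.444e-01]
```

>>> play_rows(moves=[[[0, 0, 0, 0, 0, 0.035], [0, 0, 0, 0, 0, 0.07], [0, 0, 0, 0, 0, 0.105], [0, 0, 0, 0, 0, 0.14], [0, 0, 0, 0, 0, 0.175], [0, 0, 0, 0, 0, 0.21], [0, 0, 0, 0, 0, 0.245], [0, 0, 0, 0, 0, 0.28], [0, 0, 0, 0, 0, 0.315], [0, 0, 0, 0, 0, 0.35], [0, 0, 0, 0, 0, 0.385], [0, 0, 0, 0, 0, 0.42], [0, 0, 0.001, 0, 0, 0.455], [0, 0, 0.001, 0, 0, 0.49], [0, 0, 0.001, 0, 0, 0.525], [0, 0, 0.001, 0, 0, 0.56], [0, 0, 0.001, 0, 0, 0.59], [0, 0, 0.001, 0, 0, 0.61], [0, 0, 0.001, 0, 0, 0.625], [0, 0, 0.001, 0, 0, 0.625]]])

```text
t: 12.6
eef_pos: [0.5694, -0.034, 0.1374]
eef_rot: [-0.001, 0.994, 0.108, -0.001]
contact_force: [-4.6, 1.2, 9.2]
grip_width: 0.102
grasp_force: 62.9
```

```bash
python3 -c "
from h import *
go([.5705,-.0333,.137],8.9)"
```

```text
pos [ 0.5694 -0.034   0.1374] yaw 12.39 q7 -1.36 grip 0.102 62.9 F [-4.6  1.2  9.2] M [ 0.3   0.92 -0.06] t 12.6
move [ 0.0024 -0.0008  0.0009] [-0.0004  0.0009  0.0194]
```

>>> play_rows(moves=[[[0, 0, 0, 0, 0, 0.01], [0, 0, 0, 0, 0, 0.02], [0, 0, 0, 0, 0, 0.03], [0, 0, 0, 0, 0, 0.03], [0, 0, 0, 0, 0, 0.03]]])

```text
t: 13.1
eef_pos: [0.5694, -0.0339, 0.1374]
eef_rot: [-0.0, 0.998, 0.062, -0.001]
contact_force: [-4.6, 0.5, 8.2]
grip_width: 0.105
grasp_force: 63.1
```

```bash
python3 -c "
from h import *
go([.5705,-.0333,.137],8.9)"
```

```text
pos [ 0.5694 -0.0339  0.1374] yaw 7.16 q7 -1.445 grip 0.105 63.1 F [-4.6  0.5  8.2] M [0.25 0.92 0.54] t 13.1
move [ 0.0023 -0.0009  0.0008] [-0.0003  0.0009 -0.0097]
```

The moment about z jumped to 0.54 N m with the tool at the predicted seat angle, so the screw is seated. Now I back it off a quarter turn.

>>> play_rows(moves=[[[0, 0, 0, 0, 0, -0.03], [0, 0, 0, 0, 0, -0.06], [0, 0, 0, 0, 0, -0.09], [0, 0, 0, 0, 0, -0.12], [0, 0, 0, 0, 0, -0.15], [0, 0, 0, 0, 0, -0.18], [0, 0, 0, 0, 0, -0.21], [0, 0, 0, 0, 0, -0.24], [0, 0, 0, 0, 0, -0.27], [0, 0, 0, 0, 0, -0.3], [0, 0, 0, 0, 0, -0.33], [0, 0, 0, 0, 0, -0.36], [0, 0, 0, 0, 0, -0.39], [0, 0, 0, 0, 0, -0.42], [0, 0, 0, 0, 0, -0.45], [0, 0, 0, 0, 0, -0.48], [0, 0, 0, 0, 0, -0.508], [0, 0, 0, 0, 0, -0.508], [0, 0, 0, 0, 0, -0.508], [0, 0, 0, 0, 0, -0.508]]])

```text
t: 15.1
eef_pos: [0.5708, -0.035, 0.1378]
eef_rot: [0.0, 0.653, 0.757, -0.0]
contact_force: [-1.5, 0.4, 8.7]
grip_width: 0.104
grasp_force: 62.8
```

```bash
python3 -c "
from h import *
c=meas({'screw':(.570,-.034),'dial':(.555,.065)})
cv2.imwrite('pics/w3.png',c['image'][:,:,::-1])
t=cap('top'); cv2.imwrite('pics/t3.png',cv2.resize(t['image'][165:240,255:375],None,fx=6.5,fy=6.5,interpolation=cv2.INTER_CUBIC)[:,:,::-1])
s=cap('scene'); cv2.imwrite('pics/s3.png',s['image'][:,:,::-1])
go([.5705,-.0333,.137],98.9)"
```

```text
screw 5358 [570.7 -32.3] [31.5 31.4] z 0.1686 axis 50.5
dial 3163 [556.2  56.2] [12. 20.] z 0.1567 axis -81.9
pos [ 0.5709 -0.035   0.1378] yaw 98.45 q7 0.024 grip 0.103 62.8 F [-2.1  0.3  8.2] M [-0.02  0.43  0.06] t 15.25
move [ 0.0035 -0.0002  0.0016] [ 0.0001  0.0002 -0.0025]
```

View pics/w3.png

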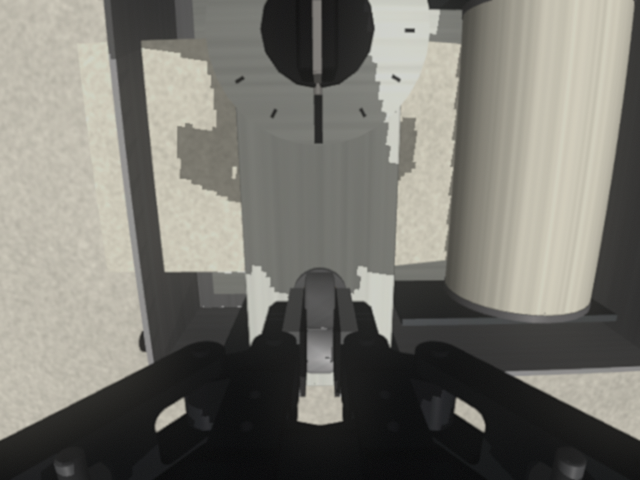

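The picture shows the dial pointer (317,50) in line with the index line (318,118). The wings (320,320) are held between the pads and lie along the bridge axis, a quarter turn from the seat. I hand the job in.

```bash
python3 -c "
from h import *
print(robot.sign_off())"
```

```text
the job is handed in; nothing more can be done
None
```

The job is handed in (no verdict came back): the dial is on its long index line and let go, and the thumbscrew was seated, backed off a quarter turn and is still gripped for your locknut; I never touched the loose parts.

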